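# Take the cup wheel off a left-hand spindle

## Robot

A 6-joint arm with a two-finger parallel gripper is mounted at the origin on a cart in front of the work surface, level with it; the furniture and walls round the work are solid. World frame = base frame: x ahead of the robot, y to its left, z up, the work surface at z = 0. Lengths are in m, angles in degrees, forces in N, time in s.
With the tool pointing down it reaches from about 0.35 to 0.875 m from the base axis. Payload 4.2 kg.
Tool frame: the origin (TCP) lies midway between the tips of the shut fingers; the grasp point (between the pads) lies 19 mm behind it (r.pinch_z is the distance from the TCP to the grasp point, in m); z points along the fingers, y is the line along which they close (so a half turn about z gives the same grasp; the last joint's range is limited). The gripper opens to 87 mm and grips with 3 to 60 N. Pads are 19 mm wide; open, the fingers measure 117 mm over their backs; the gripper's body (75 mm by 190 mm) begins 51 mm behind the grasp point.
Start: joints at [-48.438, 22.042, 0.453, 0, -68.411, -14.817], TCP at [0.281, -0.558, 0.223] pointing down, gripper open.
Joint ranges: [-179.83, 179.83], [-69.29, 118.12], [-61.27, 80.66], [-181.25, 117.63], [-171.15, -9.14], [-177.46, 177.46]. Speed limits (degrees/s): [159.86, 159.86, 180, 180, 180, 180].

## Interface

Orientations are given as a 3x3 rotation matrix whose columns are the frame's x, y, z axes.
In Python, from station import r, imaging, models gives the robot as it stands. The module is installed in compiled form; this text tells all that it offers.
- The arm moves only by the tool apply_moves, never from a script. Its argument "moves" is a list of rows, each a list of 2 entries, a list of its own where there are three numbers: the shift along the tool's x, y, z in m, then the turn about the tool's z in degrees. A call has 1 to 5 rows; each row shifts and turns the commanded pose from where the row before left it, along the tool's axes as they then stand; what a row does not reach is not made up. A row lasts 1/12 s, in which the tool goes at most 41.7 mm and 7.16 degrees, less where a joint would pass 70% of its speed; a pose out of reach is approached as far as the arm can. A call is refused whole if a number of a shift passes 0.0417 or a number of a turn 7.16, either way. A call with a gripper value outside its range is refused whole. "hand" is the finger opening in m, from 0 to 0.087, set as the call begins (left out, the last holds). The fingers move at their own pace and stop on an object; the grip force is fixed at half the most. Time passes only in rows, so rows that do not move let the fingers close. It gives the time, the measured TCP pose, the force, the opening and the grip force at its end, in the units of the state.
- r.sense(): the state, without advancing time (a new reading comes with each control period).
- imaging.capture(name): name is "side" or "top"; returns a dict with "frame" (384x512x3 uint8, blue, green, red), "intrinsics" (3x3 intrinsics, pixels), "eye" and "orientation" of the camera in the world. Camera axes: x right, y down, z forward; pixel columns grow to the right and rows downward; lengths in m; the calibration is good to about 2 mm. A picture is of the moment at which its call begins. There is no depth.
- r.finish_job(): hands the job in; it is judged then, once.
Trained networks look in a picture, given as the dict that the camera call returned (one of the last four; its "shot" number tells which), for a name from the list of things; names that differ only in an ending like _2 or _b are one class to them, and where a whole thing is asked for, a point or a joint stands for the part that bears it (a point fixed in the world has none). Each returns a list of dicts, best first, with "confidence" (0 to 1); they miss things now and then, are a little off and sometimes report something else, mostly with a low value. They report only what shows in the picture. A call takes as long as a camera call. They do not tell look-alikes from the thing itself.
- models.cut_out(picture, target): "region" (384x512 bool, what is visible of it) and "extent" ([left, top, width, height] as shares, 0 to 1, of the picture: columns of its width, rows of its height, round what is visible of it).
- models.place_of(picture, target): "at" ([column, row] as shares, 0 to 1, of the picture: columns of its width, rows of its height: a listed point, or the origin of a listed thing).
The state is a dict: "time_s": time; "joints": joint angles; "joint_velocities": joint speeds; "effort": joint torques, N m; "tcp_pos": TCP position; "ee_rot": TCP orientation; "wrist_force": force on the tool from outside, world axes, zero at the start; "moment": the same for the moment, N m; "gripper_width": opening from 0.0 (shut) to 1.0 (fully open); "gripper_force": force on a finger pad.
Only numpy, scipy, OpenCV 4.12 (cv2) and the standard library are available. Lean on these libraries where they do the work, as an engineer would, in place of code of your own. Each camera call takes 0.05 s, during which the arm holds its last target. There are 200 camera calls.

## Task

The diamond cup wheel on the small bench grinder is due for a change: undo the black centre knob, which has a left-hand thread and so loosens clockwise, until it comes up against its stop, without straining the spindle lock or the stop. Then lift the brass slotted washer out of the wheel's recess, draw it out sideways from under the knob without forcing it, and lay it flat on the blue service mat; lift the wheel off over the knob, gripping it gently, and set it down softly on the mat too, clear of the washer, both the same way up as they were. Leave the things round about where they are.

Things in the scene. Friction and masses are not known exactly. Their poses are not given: they have to be found in the camera images.
- grinder: white bench grinder, fixed, case 150 (x) x 140 (y) x 46 mm high on the table; origin under its middle, z up, its control panel faces its -x. A steel splash-pan rim of 62 mm radius stands up to 54 mm above the table. The spindle stands upright in the middle (see the other entries); its red-capped lock plunger is pushed in, so the spindle does not spin
- spindle_axis (a point): point on the spindle axis (x = y = 0 of the grinder, z up), 62 mm above the table, at the top of the 52 mm wide spindle flange on which the wheel lies. Above it: hub register 36 mm across and 8 mm high, then the 10 mm thick threaded shaft that carries the knob
- knob_top (a point): centre of the top face of the black round knurled knob (34 mm across, 20 mm high, graspable at any angle), on the spindle axis, turning with the knob. Fully tight its underside is on the washer; it starts 103.5 to 106 mm above the table. Left-hand thread: clockwise seen from above it loosens and rises 1.43 mm per rad, for three eighths to two thirds of a turn, up to its stop; it cannot come off
- spindle (a joint): wind-up of the locked spindle in rad, 0 unloaded, positive when turned clockwise seen from above; it gives 1 rad per 6 N m and springs back. The knob runs at a steady 0.28 N m (0.05 rad); at its stop, a retaining ring, the torque climbs steeply. More than 0.11 rad (0.66 N m) either way strains lock and stop
- washer: loose brass C-washer, 50 mm across, 10 mm thick, 130 g, flats at its y = +22 and -22 mm; origin at the centre of its underside, z up. Its 13 mm slot is open to its -x, so it is drawn off along its own +x. It lies in the wheel's recess, 7 mm standing proud of the wheel's rim: it must rise more than 3 mm to come out, and can rise a little over 5 mm when the knob is at its stop
- wheel: loose diamond cup wheel, a ring of aluminium with a brown grinding rim, 64 mm outer diameter, 41 mm bore, 14 mm high, 200 g; origin at the centre of its underside, z up. The 56 mm wide, 3 mm deep recess in its top holds the washer. It lies on the spindle flange round the hub and passes over the knob. Brittle: squeeze it with no more than about 20 N, do not press on it hard
- mat: blue rubber service mat, fixed, 170 (x) x 240 (y) x 4 mm; origin at the middle of its underside, z up
- petri: clear petri dish with chips, 62 mm across, 14 mm high, bystander; origin under its middle
- loupe: black and clear standing loupe, 39 mm across, 42 mm high, bystander; origin under its middle
- vial: small brown vial with a black cap, 23 mm across, 52 mm high, bystander; origin under its middle
- tweezers: black tweezers lying flat, 136 mm long along their y, 15 mm wide, 9 mm high, bystander; origin under their middle
There are look-alikes about, which are no part of the job. What is shaped like the wheel but turquoise is not meant.

How it is judged:
By the outcome, as a careful person would: the job done as asked, in the order asked, and still so for the second after the job is handed in, with the robot touching nothing.
It also fails if it takes over 72 s, if anything falls off the work surface, if the arm or the gripper's body presses on something with over 40 N, if the wrist force passes 120 N, or if a joint passes its speed limit or range.

## Working session

There is one attempt and no reset: what is moved stays moved. The work goes in short steps, Python scripts to look and compute and a tool call to move; the robot and the scene stay as the last step left them, time stands still between calls to the robot, and variables do not carry over. Pictures are saved under pics/ and viewed, at most 10 in all, crops included, and the job is handed in when it is done.

Besides the shell and the picture viewer there is one more tool, called as a command line: name --argument value ..., lists and objects as JSON in quotes. apply_moves: Moves the arm, as the interface text tells. Its arguments: {"type":"object","properties":{"moves":{"type":"array"},"hand":{"type":"number"}},"required":["moves"]}

```bash
mkdir -p pics
cat > h.py <<'E'
import numpy as np, cv2
from station import r, imaging, models
def ray(p,at):
    K=np.array(p["intrinsics"]);R=np.array(p["orientation"]);u=np.array([at[0]*512,at[1]*384,1.])
    d=R@np.linalg.solve(K,u);return np.array(p["eye"]),d/np.linalg.norm(d)
def atz(p,at,z):
    e,d=ray(p,at);return e+d*(z-e[2])/d[2]
def tri(rays):
    A=sum(np.eye(3)-np.outer(d,d) for e,d in rays);b=sum((np.eye(3)-np.outer(d,d))@e for e,d in rays)
    return np.linalg.solve(A,b)
def proj(p,X):
    q=np.array(p["intrinsics"])@(np.array(p["orientation"]).T@(np.array(X)-np.array(p["eye"])));return q[:2]/q[2]
E
python3 - <<'E'
from h import *
np.set_printoptions(precision=4,suppress=True)
s=r.sense();print(s["tcp_pos"],s["ee_rot"],s["gripper_width"],s["wrist_force"],r.pinch_z)
ps={}
for n in("top","side"):
    p=ps[n]=imaging.capture(n);cv2.imwrite(f"pics/{n}0.png",p["frame"]);print(n,p["eye"],np.array(p["orientation"]).tolist(),p["intrinsics"][0])
for t,z in [("grinder",0),("spindle_axis",.062),("knob_top",.105),("washer",.073),("wheel",.062),("mat",0),("petri",0),("loupe",0),("vial",0),("tweezers",0)]:
    for n,p in ps.items():
        print(t,n,[(round(d["confidence"],2),(np.array(d["at"])*[512,384]).round(1).tolist(),atz(p,d["at"],z)[:2].round(4).tolist()) for d in models.place_of(p,t)[:3]])
E
```

```text
[ 0.281  -0.5576  0.2215] [[-0.8931 -0.4498 -0.0011]
 [-0.4498  0.8931  0.0019]
 [ 0.0001  0.0022 -1.    ]] 1.0022867557855186 [ 0.5231 -0.5044  0.7795] 0.0187
top [ 0.4066 -0.0008  1.2544] [[0.021411129916584982, -0.9927923209240557, 0.1179193412037303], [-0.999747087837574, -0.020449609231230247, 0.009358089686476], [-0.0068792351308315835, -0.11808988524220279, -0.9929790809113243]] [487.7786   0.     256.0875]
side [ 0.8322 -0.5946  0.6031] [[0.9108677591025188, 0.2505531153530641, -0.3279375882914768], [0.4126355130741829, -0.539046795376157, 0.7342754835514403], [0.007201303879284892, -0.8041465592673824, -0.5943874598617205]] [365.3271   0.     254.7847]
grinder top [(0.88, [305.3, 223.6], [0.4643, -0.1172])]
grinder side [(0.76, [197.2, 252.3], [0.4809, -0.122]), (0.24, [242.1, 315.6], [0.6439, -0.2264])]
spindle_axis top [(0.72, [307.8, 217.1], [0.4774, -0.1175])]
spindle_axis side [(0.64, [194.1, 231.2], [0.4783, -0.1204])]
knob_top top [(0.59, [310.2, 218.1], [0.4726, -0.1189])]
knob_top side [(0.55, [189.0, 213.8], [0.4684, -0.1172])]
washer top [(0.67, [309.9, 221.8], [0
[... 317 characters left out ...]
189.5, 226.5], [0.4612, -0.1117]), (0.58, [128.7, 290.9], [0.4551, -0.3037]), (0.57, [188.6, 224.7], [0.4563, -0.1077])]
mat top [(0.6, [177.3, 226.4], [0.4502, 0.2111])]
mat side [(0.65, [250.8, 173.4], [0.4569, 0.2158])]
petri top []
petri side [(0.69, [243.3, 318.7], [0.6488, -0.2314])]
loupe top [(0.73, [244.9, 150.7], [0.6512, 0.0423])]
loupe side [(0.79, [291.0, 230.5], [0.6481, 0.0339])]
vial top [(0.59, [153.5, 144.9], [0.6619, 0.2822])]
vial side [(0.65, [327.3, 180.3], [0.6713, 0.2767])]
tweezers top [(0.56, [293.8, 153.0], [0.6477, -0.0854]), (0.4, [306.9, 220.0], [0.4737, -0.1212])]
tweezers side [(0.44, [324.7, 179.8], [0.6638, 0.276]), (0.43, [275.6, 264.1], [0.6539, -0.0808])]
```

Run:
```python
import cv2
t=cv2.imread("pics/top0.png");s=cv2.imread("pics/side0.png")
cv2.imwrite("pics/top0b.png",cv2.resize(t,(800,600),interpolation=3))
a=cv2.resize(t[165:275,250:400],(600,440),interpolation=3)
a=cv2.resize(t[180:260,265:355],(400,356),interpolation=3);b=cv2.resize(s[180:300,110:270],(400,300),interpolation=3)
import numpy as np
c=np.zeros((600,800,3),np.uint8);c[:356,:400]=a;c[:300,400:]=b;c[300:,400:]=cv2.resize(s,(400,300));cv2.imwrite("pics/crop0.png",c)
```

```text
(no output)
```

View pics/top0b.png

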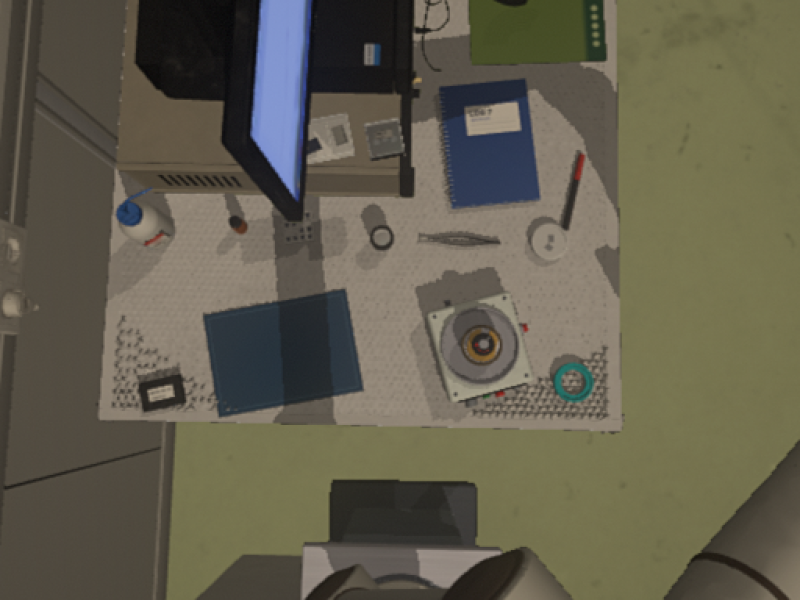

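View pics/crop0.png

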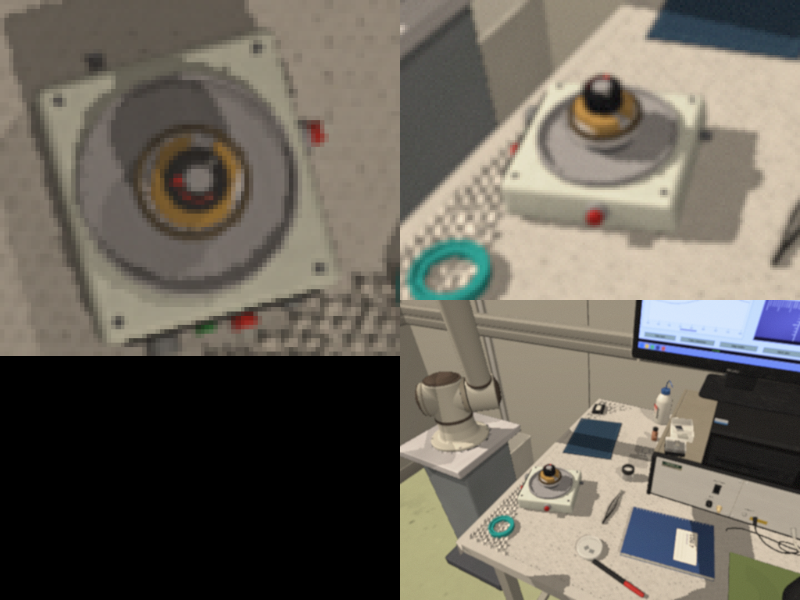

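Run:
```python
from h import *
np.set_printoptions(precision=4,suppress=True)
P={}
for n in("top","side"):
    f=0
    for i in range(6): p=imaging.capture(n);f=f+p["frame"].astype(float)/6
    p["avg"]=f;P[n]=p
print("grinder c z46",atz(P["top"],[307.6/512,222.75/384],.046))
q=lambda x,y:atz(P["top"],[(265+x/4.444)/512,(180+y/4.444)/384],.046)
C=[q(43,92),q(272,38),q(337,288),q(105,342)];print(np.array(C));
for a,b in((3,0),(2,1),(1,0),(2,3)):
    d=C[b]-C[a];print(np.degrees(np.arctan2(d[1],d[0])),np.linalg.norm(d))
for t in("knob_top","washer","wheel","mat","petri"):
  for n,p in P.items():
    for d in models.cut_out(p,t)[:3]:
        m=d["region"];ys,xs=np.nonzero(m);print(t,n,round(d["confidence"],2),m.sum(),xs.mean().round(1),ys.mean().round(1),xs.min(),xs.max(),ys.min(),ys.max())
    print(t,n,[(round(d["confidence"],2),(np.array(d["at"])*[512,384]).round(1)) for d in models.place_of(p,t)])
a=P["top"]["avg"][207:233,294:324];b=P["side"]["avg"][205:245,168:212]
c=np.zeros((450,800,3),np.uint8)
c[:346,:400]=cv2.resize(np.clip(a*1.4,0,255).astype(np.uint8),(400,346),interpolation=cv2.INTER_CUBIC)
c[:364,400:]=cv2.resize(np.clip(b*1.4,0,255).astype(np.uint8),(400,364),interpolation=cv2.INTER_CUBIC)
cv2.imwrite("pics/crop1.png",c);np.savez("avg0.npz",top=P["top"]["avg"],side=P["side"]["avg"])
```

```text
grinder c z46 [ 0.4644 -0.1186  0.046 ]
[[ 0.5174 -0.0363  0.046 ]
 [ 0.5505 -0.1642  0.046 ]
 [ 0.412  -0.2007  0.046 ]
 [ 0.3797 -0.0729  0.046 ]]
14.856635704707301 0.142492716274706
14.776991615767619 0.143185123451425
104.49883886968023 0.13202228672852281
104.19742882440026 0.13182940308384775Traceback (most recent call last):
  File "<stdin>", line 15, in <module>
ValueError: only the last four pictures can be asked about
```

Run:
```python
from h import *
np.set_printoptions(precision=4,suppress=True)
P={}
for n in("top","side"):
    f=0
    for i in range(4): p=imaging.capture(n);f=f+p["frame"].astype(float)/4
    P[n]=p;p["avg"]=f
    for t in("knob_top","washer","wheel","mat","grinder"):
        for d in models.cut_out(p,t)[:3]:
            m=d["region"];ys,xs=np.nonzero(m);print(t,n,round(d["confidence"],2),m.sum(),xs.mean().round(1),ys.mean().round(1),xs.min(),xs.max(),ys.min(),ys.max())
        print("  at",[(round(d["confidence"],2),(np.array(d["at"])*[512,384]).round(1)) for d in models.place_of(p,t)])
a=P["top"]["avg"][207:233,294:324];b=P["side"]["avg"][205:245,168:212]
c=np.zeros((450,800,3),np.uint8)
c[:346,:400]=cv2.resize(np.clip(a*1.4,0,255).astype(np.uint8),(400,346),interpolation=cv2.INTER_CUBIC)
c[:364,400:]=cv2.resize(np.clip(b*1.4,0,255).astype(np.uint8),(400,364),interpolation=cv2.INTER_CUBIC)
cv2.imwrite("pics/crop1.png",c);np.savez("avg0.npz",top=P["top"]["avg"],side=P["side"]["avg"])
for c0 in ([.4645,-.1186],[.4705,-.119]):
  for n,p in P.items(): print(c0,n,[proj(p,c0+[z]) for z in(.046,.062,.083,.105)])
```

```text
knob_top top 0.72 169 309.0 220.5 302 316 213 227
  at [(0.74, array([311. , 216.6]))]
washer top 0.68 123 306.8 224.1 299 317 212 231
  at [(0.52, array([310.4, 221.5]))]
wheel top 0.65 234 306.3 221.0 294 321 208 233
wheel top 0.55 287 366.5 244.8 354 378 233 257
wheel top 0.35 80 152.8 143.7 148 158 139 149
  at [(0.79, array([364.6, 244.5])), (0.58, array([305.4, 218. ]))]
mat top 0.68 6166 180.9 225.7 131 231 186 266
mat top 0.5 3377 307.0 222.8 273 341 186 261
  at [(0.87, array([176.9, 226. ]))]
grinder top 0.94 3320 307.1 222.7 273 342 186 260
grinder top 0.42 168 308.9 220.4 302 316 213 227
  at [(0.94, array([306.1, 219.8]))]
knob_top side 0.53 221 190.9 216.8 183 199 209 225
  at [(0.54, array([189.9, 212.4]))]
washer side 0.55 130 189.0 226.4 180 202 220 232
washer side 0.35 231 190.1 217.3 182 198 209 225
  at [(0.55, array([189.3, 223.2]))]
wheel side 0.6 629 129.5 289.2 113 146 274 304
wheel side 0.54 168 191.0 232.2 178 205 223 238
  at [(0.87, array([129.6, 293.4])), (0.56, array([191.9, 226.9]))]
mat side 0.98 2791 247.3 176.9 208 282 151 203
  at [(0.83, array([252.2, 175.5])), (0.72, array([191.9, 226.2]))]
grinder side 0.98 3543 191.8 242.9 150 233 210 271
grinder side 0.53 224 190.3 217.2 182 198 209 225
  at [(0.59, array([195.8, 252.1])), (0.4, array([191.4, 228.6]))]
[0.4645, -0.1186] top [array([307.5956, 222.7187]), array([308.2383, 222.4172]), array([309.1084, 222.0091]), array([310.0539, 221.5657])]
[0.4645, -0.1186] side [array([189.7999, 234.2554]), array([189.0725, 228.8623]), array([188.0908, 221.5841]), array([187.028 , 213.7049])]
[0.4705, -0.119] top [array([307.7792, 220.2927]), array([308.424, 219.959]), array([309.2969, 219.5073]), array([310.2453, 219.0166])]
[0.4705, -0.119] side [array([192.0395, 235.1696]), array([191.337 , 229.7721]), array([190.3888, 222.4873]), array([189.3622, 214.6002])]
```

View pics/crop1.png

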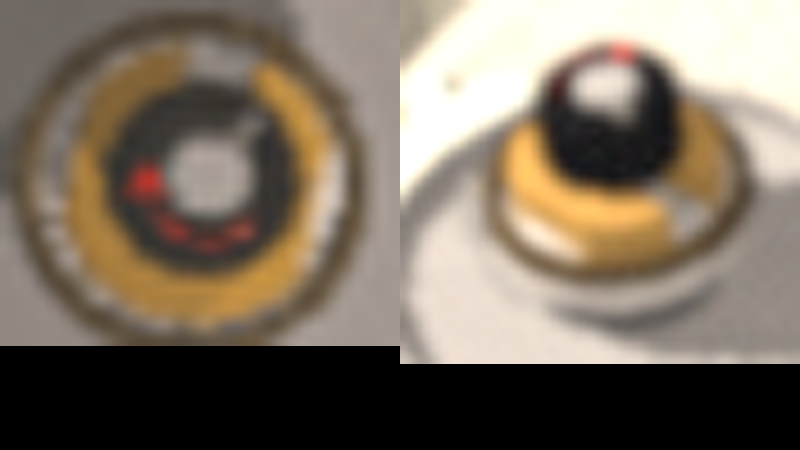

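```bash
cat > fit.py <<'E'
from h import *
from scipy.optimize import minimize
# gold-likelihood and soft washer model (annulus r 17..25 by default, flats +-22, slot 13 open to -x)
def gold(img):
    b,g,rr=[img[...,i].astype(float) for i in range(3)]
    return np.clip((rr-b)/(rr+b+20)*2,0,1)
def fitw(p,img,x0,z,rin=0,win=24):
    c=proj(p,[x0[0],x0[1],z]).round().astype(int);S=4
    us=np.arange((c[0]-win)*S,(c[0]+win)*S)/S+.125;vs=np.arange((c[1]-win)*S,(c[1]+win)*S)/S+.125
    U,V=np.meshgrid(us,vs)
    K=np.array(p["intrinsics"]);D=np.stack([U,V,1+0*U],-1)@np.linalg.inv(K).T@np.array(p["orientation"]).T
    e=np.array(p["eye"]);W=e+D*((z-e[2])/D[...,2])[...,None]
    G=cv2.remap(gold(img).astype(np.float32),(U-.5).astype(np.float32),(V-.5).astype(np.float32),1);return W,G
def model(W,q,rin,s=.0008):
    x=W[...,0]-q[0];y=W[...,1]-q[1];a=q[2];X=x*np.cos(a)+y*np.sin(a);Y=-x*np.sin(a)+y*np.cos(a)
    R=np.hypot(X,Y);sg=lambda d:1/(1+np.exp(-np.clip(d/s,-40,40)))
    return sg(.025-R)*sg(.022-abs(Y))*sg(np.maximum(abs(Y)-.0065,X))*(sg(R-rin) if rin else 1)
E
python3 - <<'E'
from fit import *
np.set_printoptions(precision=4,suppress=True)
A=np.load("avg0.npz")
p=imaging.capture("top");W,G=fitw(p,A["top"],[.47,-.117],.083)
def cost(q):
    M=model(W,q,.018);ok=np.hypot(W[...,0]-.47,W[...,1]+.117)>.0175
    ok&=np.hypot(W[...,0]-.47,W[...,1]+.117)<.030
    return -np.corrcoef(M[ok],G[ok])[0,1]
best=min((minimize(cost,[.47+dx,-.117,np.radians(a)],method="Nelder-Mead",options=dict(xatol=1e-5,fatol=1e-6,initial_simplex=[[.47+dx,-.117,np.radians(a)],[.473+dx,-.117,np.radians(a)],[.47+dx,-.114,np.radians(a)],[.47+dx,-.117,np.radians(a+8)]])) for dx in(-.002,.002) for a in(150,165,170,180,195)),key=lambda o:o.fun)
print(best.x,np.degrees(best.x[2]),best.fun)
for a in (150,160,165,170,175,180): print(a,round(cost([best.x[0],best.x[1],np.radians(a)]),3),end=" ")
m=[d for d in models.cut_out(p,"mat") if d["confidence"]>.5][0]["region"].astype(np.uint8)
c=max(cv2.findContours(m,0,2)[0],key=cv2.contourArea);bx=cv2.boxPoints(cv2.minAreaRect(c))
Q=np.array([atz(p,((u+.5)/512,(v+.5)/384),.004) for u,v in bx]);print(Q,Q.mean(0))
E
```

```text
[ 0.4682 -0.118   2.9565] 169.39590233766867 -0.9276872617555663
150 -0.753 160 -0.873 165 -0.914 170 -0.927 175 -0.907 180 -0.864 [[0.5116 0.3381 0.004 ]
 [0.5595 0.0995 0.004 ]
 [0.3911 0.0647 0.004 ]
 [0.3445 0.2996 0.004 ]] [0.4517 0.2005 0.004 ]
```

apply_moves --moves '[[[-0.0245,0.0206,0],0],[[-0.0245,0.0206,0],0],[[-0.0245,0.0206,0],0],[[-0.0245,0.0206,0],0],[[-0.0245,0.0206,0],0]]' --hand 0.087

```text
time_s: 3.62
tcp_pos: [0.3446, -0.4097, 0.2226]
ee_rot: [[-0.893, -0.45, 0.0], [-0.45, 0.893, -0.0], [-0.0, -0.0, -1.0]]
wrist_force: [0.5, 0.2, -0.4]
gripper_width: 1.0
gripper_force: 0.0
```

apply_moves --moves '[[[-0.0245,0.0206,0],0],[[-0.0245,0.0206,0],0],[[-0.0245,0.0206,0],0],[[-0.0245,0.0206,0],0],[[-0.0245,0.0206,0],0]]'

```text
time_s: 4.03
tcp_pos: [0.4078, -0.2624, 0.2229]
ee_rot: [[-0.893, -0.45, 0.001], [-0.45, 0.893, -0.0], [-0.001, -0.001, -1.0]]
wrist_force: [0.3, -0.2, 0.1]
gripper_width: 1.003
gripper_force: 0.0
```

apply_moves --moves '[[[-0.0245,0.0206,0],0],[[-0.0245,0.0206,0],0],[[-0.0245,0.0206,0],0],[[-0.0245,0.0206,0],0],[[-0.0245,0.0206,0],0]]'

```text
time_s: 4.45
tcp_pos: [0.4708, -0.1152, 0.2229]
ee_rot: [[-0.893, -0.45, 0.001], [-0.45, 0.893, 0.0], [-0.001, -0.0, -1.0]]
wrist_force: [1.0, 0.3, 0.4]
gripper_width: 1.002
gripper_force: 0.0
```

```bash
cat > st.py <<'E'
from h import *
np.set_printoptions(precision=4,suppress=True)
def st(tx=None,ty=None,ph=None):
    s=r.sense();R=np.array(s["ee_rot"]);t=np.array(s["tcp_pos"]);phi=np.degrees(np.arctan2(R[1,0],R[0,0]))%360
    print("t",round(s["time_s"],2),"tcp",t,"phi",round(phi,2),"J",np.array(s["joints"]).round(1),"w",round(s["gripper_width"]*87,2),"gf",s["gripper_force"],"F",np.array(s["wrist_force"]),"M",np.array(s["moment"]))
    if tx is not None: print("tool dxy",R.T@np.array([tx-t[0],ty-t[1],0]))
    if ph is not None: print("turn",(phi-ph+180)%360-180)
import sys
if __name__=="__main__": st(*map(float,sys.argv[1:]))
E
python3 st.py .47 -.117 169.4
```

```text
t 4.45 tcp [ 0.4708 -0.1152  0.2229] phi 206.76 J [  5.5   8.2 -18.6   0.  -63.1 -68.7] w 87.2 gf 0.0 F [1.0158 0.269  0.392 ] M [-0.0598 -0.0561  0.0113]
tool dxy [ 0.0015 -0.0012 -0.    ]
turn 37.358997967093416
```

apply_moves --moves '[[[0.0015,-0.0012,0],0],[[0,0,0.003],-7.1],[[0,0,0.003],-7.1],[[0,0,0.003],-7.1],[[0,0,0.003],-7.1]]'

```text
time_s: 4.87
tcp_pos: [0.4695, -0.1187, 0.2105]
ee_rot: [[-0.566, -0.824, 0.0], [-0.824, 0.566, -0.0], [-0.0, -0.0, -1.0]]
wrist_force: [0.2, 0.7, -0.1]
gripper_width: 1.0
gripper_force: 0.0
```

apply_moves --moves '[[[0,0,0.003],-7.1],[[0,0,0.003],-7.1],[[0,0,0.003],-7.1],[[0,0,0.003],-7.1],[[0,0,0.003],-7.1]]'

```text
time_s: 5.28
tcp_pos: [0.4695, -0.1188, 0.1955]
ee_rot: [[0.017, -1.0, 0.0], [-1.0, -0.017, -0.0], [0.0, -0.0, -1.0]]
wrist_force: [0.1, 0.3, 0.5]
gripper_width: 1.002
gripper_force: 0.0
```

apply_moves --moves '[[[0,0,0.003],-7.1],[[0,0,0.003],-7.1],[[0,0,0.003],-7.1],[[0,0,0.003],-7.1],[[0,0,0.003],-7.1]]'

```text
time_s: 5.7
tcp_pos: [0.4695, -0.1189, 0.1805]
ee_rot: [[0.595, -0.804, 0.0], [-0.804, -0.595, -0.0], [0.0, -0.0, -1.0]]
wrist_force: [-0.2, 0.3, 0.3]
gripper_width: 0.999
gripper_force: 0.0
```

apply_moves --moves '[[[0,0,0.003],-7.1],[[0,0,0.003],-7.1],[[0,0,0.003],-7.1],[[0,0,0.003],-7.1],[[0,0,0.003],-7.1]]'

```text
time_s: 6.12
tcp_pos: [0.4695, -0.1189, 0.1655]
ee_rot: [[0.951, -0.309, 0.0], [-0.309, -0.951, -0.0], [0.0, 0.0, -1.0]]
wrist_force: [-0.3, 0.0, 0.1]
gripper_width: 1.001
gripper_force: 0.0
```

apply_moves --moves '[[[0,0,0.003],-7.1],[[0,0,0.003],-7.1],[[0,0,0.003],-7.1],[[0,0,0.003],-7.1],[[0,0,0.003],-7.1]]'

```text
time_s: 6.53
tcp_pos: [0.4695, -0.1189, 0.1506]
ee_rot: [[0.954, 0.3, 0.0], [0.3, -0.954, -0.0], [0.0, 0.0, -1.0]]
wrist_force: [-0.4, -0.4, -0.6]
gripper_width: 1.003
gripper_force: 0.0
```

apply_moves --moves '[[[0,0,0.003],-7.1],[[0,0,0.003],-7.1],[[0,0,0.003],-7.1],[[0,0,0.003],-7.1],[[0,0,0.003],-7.1]]'

```text
time_s: 6.95
tcp_pos: [0.4696, -0.1189, 0.1356]
ee_rot: [[0.602, 0.798, 0.0], [0.798, -0.602, -0.0], [0.0, 0.0, -1.0]]
wrist_force: [-0.2, 0.4, -0.1]
gripper_width: 0.997
gripper_force: 0.0
```

```bash
python3 st.py .47 -.117
python3 - <<'E'
from h import *
p=imaging.capture("side");f=p["frame"];cv2.imwrite("pics/s1.png",cv2.resize(f[130:280,110:310],(800,600),interpolation=2))
s=r.sense();R=np.array(s["ee_rot"]);t=np.array(s["tcp_pos"])
for k in(-.0435,0,.0435): print(proj(p,t+R[:,1]*k))
E
```

```text
t 6.95 tcp [ 0.4696 -0.1189  0.1356] phi 52.98 J [  5.1  13.5 -26.    0.  -50.5 137.9] w 86.76 gf 0.0 F [-0.2176  0.381  -0.0859] M [-0.1778  0.0608 -0.0223]
tool dxy [ 0.0018 -0.0008  0.    ]
[180.13564006 191.90385126]
[187.34533816 203.18201574]
[195.169789  215.4218408]
```

View pics/s1.png

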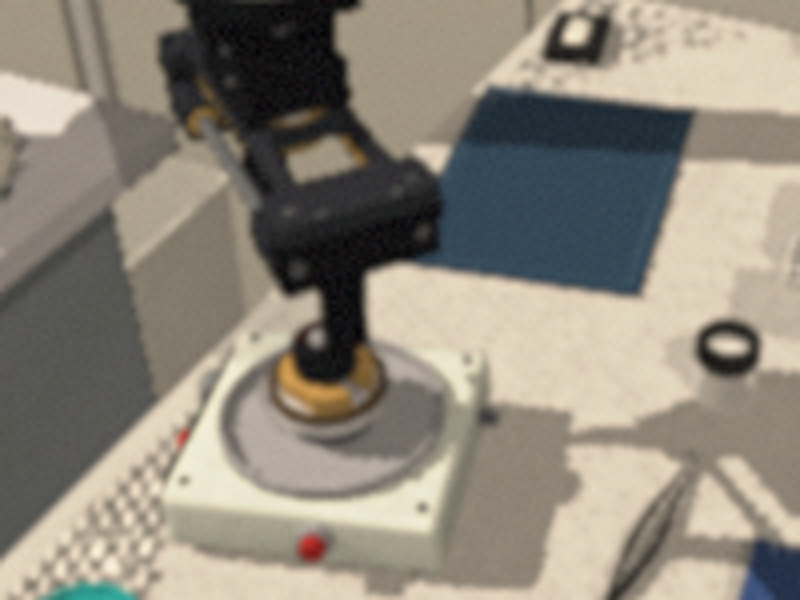

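apply_moves --moves '[[[0.0018,-0.0008,0.0085],0],[[0,0,0.01],0],[[0,0,0.01],0],[[0,0,0.01],0],[[0,0,0.01],0]]'

```text
time_s: 7.42
tcp_pos: [0.47, -0.1167, 0.0864]
ee_rot: [[0.61, 0.793, 0.0], [0.793, -0.61, 0.0], [0.0, 0.0, -1.0]]
wrist_force: [-0.2, 0.6, -0.6]
gripper_width: 1.001
gripper_force: 0.0
```

apply_moves --moves '[[[0,0,0],0],[[0,0,0],0],[[0,0,0],0],[[0,0,0],0],[[0,0,0],0]]' --hand 0.038

```text
time_s: 7.83
tcp_pos: [0.4705, -0.1166, 0.0877]
ee_rot: [[0.607, 0.795, 0.001], [0.795, -0.607, 0.0], [0.001, 0.001, -1.0]]
wrist_force: [-0.9, -0.1, 0.3]
gripper_width: 0.708
gripper_force: 0.0
```

```bash
python3 st.py .47 -.117
```

```text
t 7.83 tcp [ 0.4705 -0.1166  0.0877] phi 52.61 J [  5.3  17.2 -29.3   0.  -43.4 137.3] w 61.58 gf 0.0 F [-0.9264 -0.0754  0.2735] M [-0.11    0.1279  0.0385]
tool dxy [-0.0006 -0.0001 -0.    ]
```

apply_moves --moves '[[[0,0,0],0],[[0,0,0],0],[[0,0,0],0],[[0,0,0],0],[[0,0,0],0]]' --hand 0.037

```text
time_s: 8.25
tcp_pos: [0.4701, -0.1166, 0.0871]
ee_rot: [[0.607, 0.795, 0.0], [0.795, -0.607, 0.0], [0.0, 0.0, -1.0]]
wrist_force: [-0.8, -0.3, -0.4]
gripper_width: 0.439
gripper_force: 0.0
```

apply_moves --moves '[[[0,0,0],0],[[0,0,0],0]]' --hand 0.034

```text
time_s: 8.42
tcp_pos: [0.4705, -0.1168, 0.0871]
ee_rot: [[0.607, 0.795, 0.001], [0.795, -0.607, -0.0], [0.0, 0.001, -1.0]]
wrist_force: [0.8, -2.7, -0.8]
gripper_width: 0.402
gripper_force: 1.2
```

apply_moves --moves '[[[0,0,0],0],[[0,0,0],0]]' --hand 0.033

```text
time_s: 8.58
tcp_pos: [0.4709, -0.117, 0.0872]
ee_rot: [[0.607, 0.795, 0.002], [0.795, -0.607, -0.001], [0.0, 0.002, -1.0]]
wrist_force: [3.1, -3.7, -1.7]
gripper_width: 0.384
gripper_force: 14.5
```

```bash
python3 st.py .47 -.117
```

```text
t 8.58 tcp [ 0.4709 -0.117   0.0872] phi 52.66 J [  5.3  17.3 -29.3   0.1 -43.3 137.3] w 33.37 gf 14.452907145023346 F [ 3.105  -3.6964 -1.7217] M [-1.277  -0.7292 -0.0521]
tool dxy [-0.0005 -0.0007 -0.    ]
```

apply_moves --moves '[[[0,0.0006,0],0],[[0,0,0],0],[[0,0,0],0]]' --hand 0.031

```text
time_s: 8.83
tcp_pos: [0.4709, -0.117, 0.0872]
ee_rot: [[0.607, 0.795, 0.001], [0.795, -0.607, -0.0], [0.0, 0.001, -1.0]]
wrist_force: [1.7, -3.2, -1.2]
gripper_width: 0.383
gripper_force: 30.0
```

```bash
python3 st.py .47 -.117
```

```text
t 8.83 tcp [ 0.4709 -0.117   0.0872] phi 52.65 J [  5.3  17.3 -29.3   0.  -43.4 137.4] w 33.35 gf 29.9977844953537 F [ 1.708  -3.1817 -1.2262] M [-0.9799 -0.5604 -0.0227]
tool dxy [-0.0005 -0.0007 -0.    ]
```

apply_moves --moves '[[[0,0.0002,-0.0001],4],[[0,0,-0.0001],4],[[0,0,-0.0001],4],[[0,0,-0.0001],4],[[0,0,-0.0001],4]]'

```text
time_s: 9.25
tcp_pos: [0.4708, -0.117, 0.0876]
ee_rot: [[0.843, 0.538, 0.0], [0.538, -0.843, -0.0], [-0.0, 0.0, -1.0]]
wrist_force: [1.5, -1.7, -0.3]
gripper_width: 0.381
gripper_force: 30.0
```

```bash
python3 st.py .4709 -.1172
```

```text
t 9.25 tcp [ 0.4708 -0.117   0.0876] phi 32.54 J [  5.3  17.3 -29.2   0.  -43.5 117.2] w 33.12 gf 29.99430477619171 F [ 1.509  -1.6714 -0.3001] M [-0.5918 -0.3454  0.2739]
tool dxy [-0.      0.0003  0.    ]
```

apply_moves --moves '[[[0,0.0001,-0.0002],7],[[0,0,-0.0002],7],[[0,0,-0.0002],7],[[0,0,-0.0001],7],[[0,0,-0.0002],7]]'

```text
time_s: 9.67
tcp_pos: [0.4707, -0.1168, 0.0884]
ee_rot: [[0.999, -0.046, -0.0], [-0.046, -0.999, 0.0], [-0.0, -0.0, -1.0]]
wrist_force: [1.0, -0.9, -0.5]
gripper_width: 0.379
gripper_force: 30.0
```

```bash
python3 st.py .4709 -.1172
```

```text
t 9.67 tcp [ 0.4707 -0.1168  0.0884] phi 357.38 J [  5.3  17.2 -29.2  -0.  -43.6  82.1] w 33.01 gf 29.9896377325058 F [ 1.0275 -0.8693 -0.4531] M [-0.2002 -0.2951  0.3206]
tool dxy [ 0.0002  0.0004 -0.    ]
```

apply_moves --moves '[[[0,0,-0.0002],7],[[0,0,-0.0002],7],[[0,0,-0.0002],7],[[0,0,-0.0001],7],[[0,0,-0.0002],7]]'

```text
time_s: 10.08
tcp_pos: [0.4708, -0.1166, 0.0893]
ee_rot: [[0.792, -0.61, 0.0], [-0.61, -0.792, 0.001], [-0.0, -0.001, -1.0]]
wrist_force: [1.9, 0.1, -2.0]
gripper_width: 0.383
gripper_force: 30.0
```

```bash
python3 st.py .4709 -.1172
```

```text
t 10.08 tcp [ 0.4708 -0.1166  0.0893] phi 322.38 J [  5.3  17.1 -29.1  -0.  -43.8  47.1] w 33.35 gf 29.98934268951416 F [ 1.8637  0.0788 -1.9793] M [ 0.1211 -0.3232  0.2686]
tool dxy [ 0.0004  0.0004 -0.    ]
```

apply_moves --moves '[[[0,0,-0.0002],7],[[0,0,-0.0002],7],[[0,0,-0.0002],7],[[0,0,-0.0001],7],[[0,0,-0.0002],7]]'

```text
time_s: 10.5
tcp_pos: [0.471, -0.1165, 0.0902]
ee_rot: [[0.299, -0.954, 0.001], [-0.954, -0.299, 0.001], [-0.001, -0.001, -1.0]]
wrist_force: [1.6, 1.7, -0.6]
gripper_width: 0.378
gripper_force: 30.0
```

```bash
python3 st.py .4709 -.1172
```

```text
t 10.5 tcp [ 0.471  -0.1165  0.0902] phi 287.38 J [  5.3  17.  -29.1  -0.1 -43.9  12.1] w 32.9 gf 29.989192485809326 F [ 1.6027  1.671  -0.5682] M [ 0.3373 -0.4746  0.2719]
tool dxy [ 0.0006  0.0003 -0.    ]
```

apply_moves --moves '[[[0,0,-0.0001],3],[[0,0,0],2],[[0,0,-0.0001],2]]'

```text
time_s: 10.75
tcp_pos: [0.471, -0.1165, 0.0904]
ee_rot: [[0.184, -0.983, 0.001], [-0.983, -0.184, 0.001], [-0.001, -0.001, -1.0]]
wrist_force: [2.2, -0.4, -2.0]
gripper_width: 0.384
gripper_force: 30.0
```

```bash
python3 st.py .4709 -.1172
```

```text
t 10.75 tcp [ 0.471  -0.1165  0.0904] phi 280.62 J [  5.3  17.  -29.   -0.1 -43.9   5.3] w 33.4 gf 29.996065199375153 F [ 2.2315 -0.3845 -1.9803] M [ 0.2925 -0.5156  0.2913]
tool dxy [ 0.0007  0.0003 -0.    ]
```

apply_moves --moves '[[[0,0,0],0],[[0,0,0],0],[[0,0,0],1.5],[[0,0,0],1.5]]' --hand 0.0337

```text
time_s: 11.08
tcp_pos: [0.4711, -0.1167, 0.0905]
ee_rot: [[0.133, -0.991, 0.001], [-0.991, -0.133, 0.001], [-0.001, -0.001, -1.0]]
wrist_force: [2.1, 1.1, -0.3]
gripper_width: 0.386
gripper_force: 4.3
```

```bash
python3 st.py .4709 -.1166
```

```text
t 11.08 tcp [ 0.4711 -0.1167  0.0905] phi 277.63 J [  5.3  17.  -29.   -0.  -43.9   2.4] w 33.6 gf 4.300140291452408 F [ 2.1042  1.1013 -0.2758] M [ 0.5817 -0.4279  0.1372]
tool dxy [-0.0001  0.0002 -0.    ]
```

apply_moves --moves '[[[0,0,0],0],[[0,0,0],0],[[0,0,0],2],[[0,0,-0.0001],4],[[0,0,-0.0001],4]]' --hand 0.0331

```text
time_s: 11.5
tcp_pos: [0.4711, -0.1168, 0.0908]
ee_rot: [[-0.043, -0.999, 0.001], [-0.999, 0.043, 0.0], [-0.0, -0.001, -1.0]]
wrist_force: [1.6, 3.8, -0.9]
gripper_width: 0.386
gripper_force: 16.4
```

```bash
python3 st.py .4709 -.1166
```

```text
t 11.5 tcp [ 0.4711 -0.1168  0.0908] phi 267.56 J [  5.3  17.  -29.   -0.  -43.9  -7.7] w 33.58 gf 16.387307345867157 F [ 1.6053  3.8214 -0.8738] M [ 1.0394 -0.5539  0.283 ]
tool dxy [-0.0002  0.0002 -0.    ]
```

apply_moves --moves '[[[0,0,-0.0001],4],[[0,0,-0.0001],4],[[0,0,-0.0001],4]]'

```text
time_s: 11.75
tcp_pos: [0.4711, -0.1168, 0.091]
ee_rot: [[-0.249, -0.968, 0.001], [-0.968, 0.249, 0.0], [-0.001, -0.001, -1.0]]
wrist_force: [2.2, 2.9, -0.4]
gripper_width: 0.385
gripper_force: 16.4
```

```bash
python3 st.py .4709 -.1166
```

```text
t 11.75 tcp [ 0.4711 -0.1168  0.091 ] phi 255.56 J [  5.3  17.  -29.   -0.  -44.  -19.7] w 33.51 gf 16.39730840921402 F [ 2.1999  2.8766 -0.4338] M [ 0.9794 -0.5394  0.297 ]
tool dxy [-0.0001  0.0003 -0.    ]
```

apply_moves --moves '[[[-0.0003,0,-0.0001],4],[[0,0,-0.0001],4],[[0,0,-0.0001],4]]'

```text
time_s: 12.0
tcp_pos: [0.4712, -0.1167, 0.0914]
ee_rot: [[-0.445, -0.895, 0.001], [-0.895, 0.445, 0.0], [-0.0, -0.001, -1.0]]
wrist_force: [2.9, 1.9, -1.3]
gripper_width: 0.385
gripper_force: 16.4
```

```bash
python3 st.py .4709 -.1166
```

```text
t 12.0 tcp [ 0.4712 -0.1167  0.0914] phi 243.56 J [  5.3  17.  -29.    0.  -44.  -31.7] w 33.51 gf 16.40036255121231 F [ 2.9352  1.8678 -1.3231] M [ 0.6218 -0.6539  0.2568]
tool dxy [-0.      0.0003 -0.    ]
```

apply_moves --moves '[[[0,0,-0.0001],4],[[0,0,-0.0001],4],[[0,0,-0.0001],4]]'

```text
time_s: 12.25
tcp_pos: [0.4712, -0.1168, 0.0917]
ee_rot: [[-0.622, -0.783, 0.001], [-0.783, 0.622, 0.0], [-0.001, -0.001, -1.0]]
wrist_force: [2.4, 2.1, -1.3]
gripper_width: 0.386
gripper_force: 16.4
```

```bash
python3 st.py .4709 -.1166
```

```text
t 12.25 tcp [ 0.4712 -0.1168  0.0917] phi 231.56 J [  5.3  16.9 -29.    0.  -44.1 -43.7] w 33.55 gf 16.40415519475937 F [ 2.3943  2.1151 -1.2995] M [ 0.4968 -0.6769  0.3243]
tool dxy [ 0.0001  0.0003 -0.    ]
```

apply_moves --moves '[[[0,0,-0.0001],4],[[0,0,-0.0001],4],[[0,0,-0.0001],3]]'

```text
time_s: 12.5
tcp_pos: [0.4706, -0.1172, 0.0919]
ee_rot: [[-0.759, -0.651, -0.001], [-0.651, 0.759, -0.001], [0.001, -0.0, -1.0]]
wrist_force: [1.9, -0.8, -1.0]
gripper_width: 0.382
gripper_force: 16.3
```

```bash
python3 st.py .4709 -.1166
```

```text
t 12.5 tcp [ 0.4706 -0.1172  0.0919] phi 220.6 J [  5.3  16.9 -29.    0.1 -44.2 -54.7] w 33.25 gf 16.320182383060455 F [ 1.8716 -0.802  -1.0454] M [-0.2015 -0.5393  0.4509]
tool dxy [-0.0006  0.0003 -0.    ]
```

apply_moves --moves '[[[0,0,-0.0001],4],[[0,0,-0.0001],4],[[0,0,-0.0001],3]]'

```text
time_s: 12.75
tcp_pos: [0.4703, -0.1173, 0.0921]
ee_rot: [[-0.87, -0.494, -0.001], [-0.494, 0.87, -0.001], [0.001, -0.0, -1.0]]
wrist_force: [1.6, 1.8, -2.1]
gripper_width: 0.385
gripper_force: 16.2
```

```bash
python3 st.py .4709 -.1166
```

```text
t 12.75 tcp [ 0.4703 -0.1173  0.0921] phi 209.59 J [  5.3  16.9 -29.    0.  -44.2 -65.7] w 33.46 gf 16.240510940551758 F [ 1.5516  1.827  -2.1327] M [ 0.1204 -0.7303  0.3932]
tool dxy [-0.0008  0.0003 -0.    ]
```

apply_moves --moves '[[[0,0,0],0],[[0,0,0],0],[[0,0,0],0],[[0,0,0],0],[[0,0,-0.001],4]]' --hand 0.087

```text
time_s: 13.17
tcp_pos: [0.4704, -0.117, 0.093]
ee_rot: [[-0.902, -0.432, -0.001], [-0.432, 0.902, 0.0], [0.001, 0.0, -1.0]]
wrist_force: [0.2, 0.7, -0.7]
gripper_width: 0.68
gripper_force: 0.0
```

apply_moves --moves '[[[0,0,0],7],[[0,0,0],7],[[0,0,0],7],[[0,0,0],7],[[0,0,0],7]]'

```text
time_s: 13.58
tcp_pos: [0.4705, -0.1169, 0.0931]
ee_rot: [[-0.986, 0.168, -0.001], [0.168, 0.986, -0.0], [0.001, -0.0, -1.0]]
wrist_force: [0.1, 0.2, -0.4]
gripper_width: 0.98
gripper_force: 0.0
```

apply_moves --moves '[[[0,0,0],1.2],[[0,0,0],0],[[0,0,0],0]]'

```text
time_s: 13.83
tcp_pos: [0.4707, -0.1169, 0.0931]
ee_rot: [[-0.984, 0.181, -0.0], [0.181, 0.984, -0.0], [0.0, -0.0, -1.0]]
wrist_force: [-0.8, -0.7, 0.2]
gripper_width: 1.0
gripper_force: 0.0
```

```bash
python3 st.py .4709 -.1167 169.4
python3 - <<'E'
from h import *
ps=[imaging.capture(n)["frame"] for n in("side","top")]
c=np.hstack([cv2.resize(ps[0][185:245,155:235],(400,300),interpolation=2),cv2.resize(ps[1][190:250,270:350],(400,300),interpolation=2)])
cv2.imwrite("pics/s2.png",c)
E
```

```text
t 13.83 tcp [ 0.4707 -0.1169  0.0931] phi 169.6 J [   5.3   16.8  -28.9   -0.   -44.3 -105.7] w 86.98 gf 0.0 F [-0.8244 -0.7063  0.1929] M [-0.0275 -0.0529  0.0485]
tool dxy [-0.0001  0.0002 -0.    ]
turn 0.20075821687802886
```

View pics/s2.png

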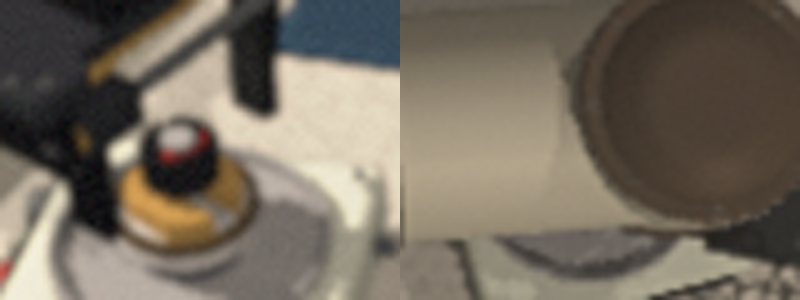

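apply_moves --moves '[[[0,0.0002,0.005],0.2],[[0,0,0.005],0],[[0,0,0.004],0],[[0,0,0.0019],0],[[0,0,0],0]]' --hand 0.06

```text
time_s: 14.35
tcp_pos: [0.4703, -0.1167, 0.0764]
ee_rot: [[-0.982, 0.187, -0.002], [0.187, 0.982, -0.0], [0.002, -0.0, -1.0]]
wrist_force: [-0.1, -0.5, 0.1]
gripper_width: 0.729
gripper_force: 0.0
```

apply_moves --moves '[[[0,0,0],0],[[0,0,0],0],[[0,0,0],0],[[0,0,0],0],[[0,0,0],0]]' --hand 0.047

```text
time_s: 14.77
tcp_pos: [0.471, -0.1167, 0.0774]
ee_rot: [[-0.982, 0.187, 0.0], [0.187, 0.982, 0.0], [-0.0, 0.0, -1.0]]
wrist_force: [-0.0, 0.0, -0.4]
gripper_width: 0.547
gripper_force: 0.0
```

```bash
python3 st.py .4709 -.1167 169.4
python3 - <<'E'
from h import *
p=imaging.capture("top")
K=None
# monitor corner recorded in pic top0 at (190,138)
for z in(.1,.2,.3,.4): print(z,atz(p,(190/512,138/384),z))
p=imaging.capture("side")
d=models.cut_out(p,"mat")
for q in d[:1]:
    m=q["region"].astype(np.uint8);c=max(cv2.findContours(m,0,2)[0],key=cv2.contourArea);a=cv2.approxPolyDP(c,.03*cv2.arcLength(c,True),True)[:,0];print(q["confidence"]);print(np.array([atz(p,((u+.5)/512,(v+.5)/384),.004)[:2] for u,v in a]).round(3))
E
```

```text
t 14.77 tcp [ 0.471  -0.1167  0.0774] phi 169.25 J [   5.3   18.1  -29.9    0.   -42.  -106.1] w 47.55 gf 0.0 F [-0.0452  0.0308 -0.4058] M [-0.0784 -0.0398 -0.0041]
tool dxy [ 0.0001 -0.     -0.    ]
turn -0.1515871787587173
0.1 [0.66017008 0.17217595 0.1       ]
0.2 [0.63820064 0.15719031 0.2       ]
0.3 [0.61623121 0.14220468 0.3       ]
0.4 [0.59426178 0.12721904 0.4       ]
0.71
[[0.354 0.299]
 [0.424 0.143]
 [0.413 0.077]
 [0.559 0.106]
 [0.514 0.327]]
```

apply_moves --moves '[[[0,0,0],0],[[0,0,0],0]]' --hand 0.044

```text
time_s: 15.08
tcp_pos: [0.4709, -0.1167, 0.0773]
ee_rot: [[-0.982, 0.187, 0.0], [0.187, 0.982, 0.0], [-0.0, 0.0, -1.0]]
wrist_force: [-1.1, -0.3, -0.3]
gripper_width: 0.52
gripper_force: 0.0
```

apply_moves --moves '[[[0,0,0],0],[[0,0,0],0],[[0,0,0],0]]' --hand 0.0432

```text
time_s: 15.33
tcp_pos: [0.4709, -0.1167, 0.0773]
ee_rot: [[-0.982, 0.187, 0.0], [0.187, 0.982, -0.0], [-0.0, -0.0, -1.0]]
wrist_force: [0.6, -0.2, -0.4]
gripper_width: 0.501
gripper_force: 18.3
```

```bash
python3 st.py .4709 -.1167 169.4
```

```text
t 15.33 tcp [ 0.4709 -0.1167  0.0773] phi 169.25 J [   5.3   18.2  -29.9    0.   -42.  -106.1] w 43.55 gf 18.295260965824127 F [ 0.5635 -0.2461 -0.4105] M [-0.1062  0.0118 -0.0232]
tool dxy [-0.  0.  0.]
turn -0.1537316500519239
```

apply_moves --moves '[[[0,0,-0.001],0],[[0,0,-0.001],0],[[0,0,-0.001],0],[[0,0,-0.0011],0],[[0,0,0],0]]'

```text
time_s: 15.75
tcp_pos: [0.471, -0.1167, 0.0815]
ee_rot: [[-0.982, 0.187, 0.0], [0.187, 0.982, 0.0], [-0.0, 0.0, -1.0]]
wrist_force: [0.4, -0.7, -0.3]
gripper_width: 0.502
gripper_force: 18.8
```

```bash
python3 st.py .4709 -.1167 169.4
```

```text
t 15.75 tcp [ 0.471  -0.1167  0.0815] phi 169.25 J [   5.3   17.8  -29.6    0.   -42.6 -106.1] w 43.66 gf 18.841390907764435 F [ 0.3883 -0.6719 -0.2548] M [-0.0411 -0.0417 -0.0234]
tool dxy [ 0.0001 -0.     -0.    ]
turn -0.15096181377623452
```

apply_moves --moves '[[[0.001,0,0],0],[[0.002,0,0],0],[[0.003,0,0],0],[[0.003,0,0],0],[[0.003,0,0],0]]'

```text
time_s: 16.17
tcp_pos: [0.4586, -0.1144, 0.0813]
ee_rot: [[-0.982, 0.187, -0.0], [0.187, 0.982, 0.0], [0.0, -0.0, -1.0]]
wrist_force: [-0.7, 0.1, -1.2]
gripper_width: 0.503
gripper_force: 18.8
```

```bash
python3 st.py
python3 - <<'E'
from h import *
ps=[imaging.capture(n)["frame"] for n in("side","side")]
f=(ps[0].astype(float)+ps[1])/2
cv2.imwrite("pics/s3.png",cv2.resize(f[190:250,150:240].astype(np.uint8),(600,400),interpolation=2))
E
python3 st.py
```

```text
t 16.17 tcp [ 0.4586 -0.1144  0.0813] phi 169.24 J [   5.8   16.8  -31.3   -0.   -42.  -106.5] w 43.77 gf 18.841818273067474 F [-0.7242  0.1171 -1.1531] M [-0.0201 -0.0304  0.017 ]
t 16.27 tcp [ 0.4583 -0.1144  0.0813] phi 169.25 J [   5.8   16.7  -31.3   -0.   -42.  -106.5] w 43.74 gf 18.841403424739838 F [ 0.2012  0.0808 -1.0986] M [-0.0207 -0.0268 -0.0443]
```

View pics/s3.png

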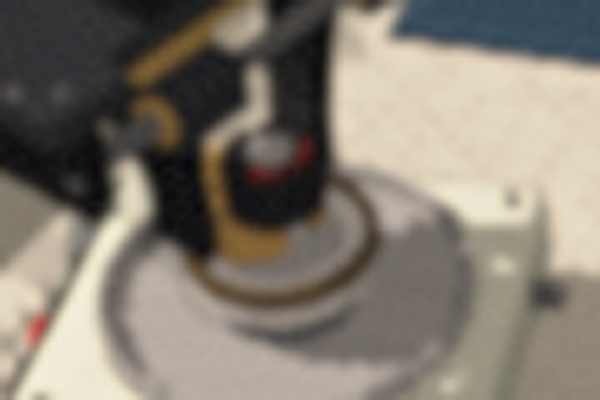

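apply_moves --moves '[[[0.005,0,0],0],[[0.008,0,0],0],[[0.008,0,0],0],[[0.008,0,0],0],[[0.009,0,0],0]]'

```text
time_s: 16.68
tcp_pos: [0.4207, -0.1072, 0.0814]
ee_rot: [[-0.982, 0.187, -0.0], [0.187, 0.982, -0.0], [0.0, -0.0, -1.0]]
wrist_force: [-1.1, -0.4, -0.4]
gripper_width: 0.496
gripper_force: 18.8
```

```bash
python3 st.py .441 .254
```

```text
t 16.68 tcp [ 0.4207 -0.1072  0.0814] phi 169.25 J [   7.3   13.5  -36.3   -0.   -40.2 -108.1] w 43.14 gf 18.841846883296967 F [-1.1337 -0.4106 -0.3822] M [-0.058  -0.0085  0.0115]
tool dxy [ 0.0475  0.3587 -0.    ]
```

apply_moves --moves '[[[0,0,-0.005],0],[[0,0,-0.012],0],[[0,0,-0.012],0],[[0,0,-0.012],0],[[0,0,-0.009],0]]'

```text
time_s: 17.1
tcp_pos: [0.4223, -0.1073, 0.1328]
ee_rot: [[-0.983, 0.186, 0.002], [0.186, 0.983, -0.0], [-0.002, 0.0, -1.0]]
wrist_force: [0.5, -0.5, -1.4]
gripper_width: 0.501
gripper_force: 18.8
```

apply_moves --moves '[[[0.002,0.0147,0],0],[[0.004,0.03,0],0],[[0.004,0.03,0],0],[[0.004,0.03,0],0],[[0.004,0.03,0],0]]'

```text
time_s: 17.52
tcp_pos: [0.4292, 0.0296, 0.132]
ee_rot: [[-0.982, 0.187, 0.001], [0.187, 0.982, 0.0], [-0.001, 0.001, -1.0]]
wrist_force: [-0.6, 0.2, -0.6]
gripper_width: 0.501
gripper_force: 18.8
```

apply_moves --moves '[[[0.004,0.03,0],0],[[0.004,0.03,0],0],[[0.004,0.03,0],0],[[0.004,0.03,0],0],[[0.004,0.03,0],0]]'

```text
time_s: 17.93
tcp_pos: [0.4374, 0.1811, 0.132]
ee_rot: [[-0.983, 0.186, 0.001], [0.186, 0.983, 0.0], [-0.001, 0.001, -1.0]]
wrist_force: [0.5, 0.0, -1.4]
gripper_width: 0.503
gripper_force: 18.8
```

apply_moves --moves '[[[0.004,0.03,0],0],[[0.004,0.03,0],0],[[0.0015,0.014,0],0],[[0,0,0],0]]'

```text
time_s: 18.27
tcp_pos: [0.4426, 0.2569, 0.1317]
ee_rot: [[-0.983, 0.183, 0.002], [0.183, 0.983, 0.001], [-0.001, 0.001, -1.0]]
wrist_force: [0.9, 0.4, -1.8]
gripper_width: 0.503
gripper_force: 18.8
```

```bash
python3 st.py .441 .254
```

```text
t 18.27 tcp [0.4426 0.2569 0.1317] phi 169.44 J [  48.3   16.2  -22.8    0.   -51.  -148.9] w 43.74 gf 18.831593692302704 F [ 0.9463  0.3627 -1.7838] M [-0.0855 -0.0385  0.017 ]
tool dxy [ 0.0011 -0.0031 -0.    ]
```

apply_moves --moves '[[[0,0,0.015],0],[[0,0,0.025],0],[[0,0,0.03],0],[[0,0,0.025],0],[[0,0,0.015],0]]'

```text
time_s: 18.68
tcp_pos: [0.4406, 0.2515, 0.0192]
ee_rot: [[-0.982, 0.188, -0.003], [0.188, 0.982, -0.003], [0.003, -0.004, -1.0]]
wrist_force: [1.3, -0.2, -1.5]
gripper_width: 0.501
gripper_force: 18.8
```

apply_moves --moves '[[[0,0,0.006],0],[[0,0,0.003],0],[[0,0,0.001],0],[[0,0,0],0]]'

```text
time_s: 19.02
tcp_pos: [0.4426, 0.2541, 0.0123]
ee_rot: [[-0.982, 0.187, 0.001], [0.187, 0.982, 0.001], [-0.001, 0.001, -1.0]]
wrist_force: [-0.2, 1.1, -1.6]
gripper_width: 0.498
gripper_force: 18.8
```

```bash
python3 st.py .441 .254
```

```text
t 19.02 tcp [0.4426 0.2541 0.0123] phi 169.24 J [  48.1   26.   -29.9    0.   -34.  -148.9] w 43.34 gf 18.841745853424072 F [-0.2007  1.0659 -1.5719] M [-0.0253 -0.0525  0.0232]
tool dxy [ 0.0016 -0.0004 -0.    ]
```

Settled at 12.3 mm; touchdown is expected at about 8.3 mm.

apply_moves --moves '[[[0,0,0.001],0],[[0,0,0.001],0],[[0,0,0.0008],0],[[0,0,0.0005],0],[[0,0,0],0]]'

```text
time_s: 19.43
tcp_pos: [0.4421, 0.2541, 0.0083]
ee_rot: [[-0.982, 0.186, 0.0], [0.186, 0.982, 0.0], [-0.0, 0.0, -1.0]]
wrist_force: [0.4, 0.2, 0.1]
gripper_width: 0.502
gripper_force: 18.9
```

apply_moves --moves '[[[0,0,0.0004],0],[[0,0,0.0003],0],[[0,0,0],0]]'

```text
time_s: 19.68
tcp_pos: [0.4421, 0.2541, 0.0083]
ee_rot: [[-0.983, 0.186, 0.0], [0.186, 0.983, 0.0], [-0.0, 0.0, -1.0]]
wrist_force: [-2.3, -0.6, 5.9]
gripper_width: 0.5
gripper_force: 18.9
```

```bash
python3 st.py
```

```text
t 19.68 tcp [0.4421 0.2541 0.0083] phi 169.27 J [  48.2   26.4  -30.1    0.   -33.5 -148.9] w 43.48 gf 18.899544775485992 F [-2.3049 -0.6175  5.9263] M [-0.2415  0.5645 -0.0518]
```

apply_moves --moves '[[[0,0,0],0],[[0,0,0],0],[[0,0,0],0],[[0,0,-0.002],0],[[0,0,-0.006],0]]' --hand 0.06

```text
time_s: 20.1
tcp_pos: [0.4415, 0.2534, 0.0148]
ee_rot: [[-0.982, 0.187, -0.001], [0.187, 0.982, -0.001], [0.001, -0.002, -1.0]]
wrist_force: [0.7, 0.1, -0.4]
gripper_width: 0.68
gripper_force: 0.0
```

apply_moves --moves '[[[0,0,-0.015],0],[[0,0,-0.025],0],[[0,0,-0.03],0],[[0,0,-0.025],0],[[0,0,-0.02],0]]'

```text
time_s: 20.52
tcp_pos: [0.4425, 0.2543, 0.133]
ee_rot: [[-0.983, 0.186, 0.002], [0.186, 0.983, 0.002], [-0.002, 0.002, -1.0]]
wrist_force: [0.5, -0.4, 0.0]
gripper_width: 0.687
gripper_force: 0.0
```

apply_moves --moves '[[[-0.0045,-0.0165,-0.01],0],[[-0.0075,-0.0276,-0.005],0],[[-0.0075,-0.0276,0],0],[[-0.0075,-0.0276,0],0],[[-0.0075,-0.0276,0],0]]' --hand 0.087

```text
time_s: 20.93
tcp_pos: [0.4521, 0.1217, 0.1461]
ee_rot: [[-0.983, 0.186, 0.001], [0.186, 0.983, 0.001], [-0.001, 0.001, -1.0]]
wrist_force: [0.2, 0.7, -0.0]
gripper_width: 0.956
gripper_force: 0.0
```

apply_moves --moves '[[[-0.0075,-0.0276,0],0],[[-0.0075,-0.0276,0],0],[[-0.0075,-0.0276,0],0],[[-0.0075,-0.0276,0],0],[[-0.0075,-0.0276,0],0]]'

```text
time_s: 21.35
tcp_pos: [0.4632, -0.0212, 0.1459]
ee_rot: [[-0.982, 0.186, 0.001], [0.186, 0.982, 0.0], [-0.001, 0.0, -1.0]]
wrist_force: [0.4, -0.3, 0.1]
gripper_width: 1.0
gripper_force: 0.0
```

apply_moves --moves '[[[-0.0075,-0.0276,0],0],[[-0.0075,-0.0276,0],0],[[-0.0075,-0.0276,0],0],[[-0.003,-0.0111,0],0],[[0,0,0],0]]'

```text
time_s: 21.77
tcp_pos: [0.4708, -0.1189, 0.1456]
ee_rot: [[-0.982, 0.19, 0.0], [0.19, 0.982, -0.0], [-0.0, -0.0, -1.0]]
wrist_force: [-0.2, -0.1, -0.3]
gripper_width: 1.0
gripper_force: 0.0
```

```bash
python3 st.py .4709 -.1167
python3 - <<'E'
from fit import *
p=imaging.capture("top");f=p["frame"];q=imaging.capture("side")["frame"]
c=np.hstack([cv2.resize(f[170:280,120:340],(440,220),interpolation=2),cv2.resize(q[185:255,150:250],(314,220),interpolation=2)])
cv2.imwrite("pics/s4.png",c)
W,G=fitw(p,f,[.44,.254],.014)
m=G>.35;m&=np.hypot(W[...,0]-.44,W[...,1]-.254)<.04;print(m.sum(),W[m].mean(0))
E
```

```text
t 21.77 tcp [ 0.4708 -0.1189  0.1456] phi 169.04 J [   5.1   12.9  -25.1    0.   -52.1 -106. ] w 86.96 gf 0.0 F [-0.2391 -0.1282 -0.2594] M [-0.038  -0.053  -0.0183]
tool dxy [ 0.0003  0.0022 -0.    ]
4111 [0.43684902 0.25232034 0.014     ]
```

View pics/s4.png

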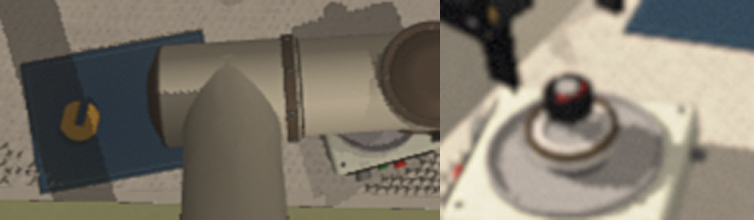

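apply_moves --moves '[[[0,0,0],0],[[0,0,0.01],0],[[0,0,0.012],0],[[0,0,0.01],0],[[0,0,0],0]]'

```text
time_s: 22.28
tcp_pos: [0.4694, -0.1157, 0.1118]
ee_rot: [[-0.983, 0.185, -0.004], [0.185, 0.983, 0.0], [0.004, -0.0, -1.0]]
wrist_force: [-0.0, 0.9, -0.2]
gripper_width: 0.998
gripper_force: 0.0
```

```bash
python3 st.py .4709 -.1167
```

```text
t 22.28 tcp [ 0.4694 -0.1157  0.1118] phi 169.32 J [   5.4   15.3  -27.7   -0.   -47.3 -106.1] w 86.82 gf 0.0 F [-0.0043  0.8812 -0.1929] M [-0.0059  0.0055  0.0516]
tool dxy [-0.0017 -0.0007 -0.    ]
```

apply_moves --moves '[[[0,0,0.012],0],[[0,0,0.015],0],[[0,0,0.012],0],[[0,0,0.007],0],[[0,0,0.002],0]]'

```text
time_s: 22.7
tcp_pos: [0.4705, -0.1162, 0.0648]
ee_rot: [[-0.983, 0.186, -0.002], [0.186, 0.983, -0.0], [0.002, -0.0, -1.0]]
wrist_force: [0.2, 1.4, 0.6]
gripper_width: 0.999
gripper_force: 0.0
```

apply_moves --moves '[[[0,0,0],0],[[0,0,0],0],[[0,0,0],0],[[0,0,0],0]]' --hand 0.068

```text
time_s: 23.03
tcp_pos: [0.4714, -0.1167, 0.0661]
ee_rot: [[-0.982, 0.186, 0.002], [0.186, 0.982, 0.0], [-0.001, 0.0, -1.0]]
wrist_force: [0.2, 0.8, -0.0]
gripper_width: 0.812
gripper_force: 0.0
```

```bash
python3 st.py .4709 -.1167
```

```text
t 23.03 tcp [ 0.4714 -0.1167  0.0661] phi 169.26 J [   5.3   19.1  -30.6    0.   -40.2 -106.1] w 70.65 gf 0.0 F [ 0.1887  0.8349 -0.0481] M [-0.0123 -0.0295 -0.0091]
tool dxy [ 0.0005 -0.0001 -0.    ]
```

apply_moves --moves '[[[0,0,0.001],0],[[0,0,0.001],0],[[0,0,0],0]]' --hand 0.0655

```text
time_s: 23.28
tcp_pos: [0.4708, -0.1168, 0.0633]
ee_rot: [[-0.982, 0.187, -0.0], [0.187, 0.982, 0.0], [0.0, 0.0, -1.0]]
wrist_force: [-0.9, 0.6, -0.1]
gripper_width: 0.758
gripper_force: 0.0
```

apply_moves --moves '[[[0,0,0],0],[[0,0,0],0],[[0,0,0],0]]' --hand 0.0642

```text
time_s: 23.53
tcp_pos: [0.4708, -0.1168, 0.0633]
ee_rot: [[-0.982, 0.187, -0.0], [0.187, 0.982, -0.0], [0.0, -0.0, -1.0]]
wrist_force: [0.2, 0.3, -0.2]
gripper_width: 0.74
gripper_force: 0.0
```

apply_moves --moves '[[[0,0,0],0],[[0,0,0],0],[[0,0,0],0]]' --hand 0.0637

```text
time_s: 23.78
tcp_pos: [0.4709, -0.1168, 0.0633]
ee_rot: [[-0.982, 0.187, -0.0], [0.187, 0.982, 0.0], [0.0, 0.0, -1.0]]
wrist_force: [-0.3, 1.0, 0.1]
gripper_width: 0.732
gripper_force: 3.6
```

```bash
python3 st.py .4709 -.1167
```

```text
t 23.78 tcp [ 0.4709 -0.1168  0.0633] phi 169.25 J [   5.3   19.4  -30.7   -0.   -39.9 -106.1] w 63.71 gf 3.5668076613364974 F [-0.2983  0.9567  0.0953] M [ 0.0206 -0.0517 -0.0319]
tool dxy [-0.      0.0001  0.    ]
```

apply_moves --moves '[[[0,0,0],0],[[0,0,0],0],[[0,0,0],0]]' --hand 0.0634

```text
time_s: 24.03
tcp_pos: [0.4709, -0.1168, 0.0634]
ee_rot: [[-0.982, 0.187, 0.0], [0.187, 0.982, 0.0], [-0.0, 0.0, -1.0]]
wrist_force: [0.9, 0.5, -0.6]
gripper_width: 0.729
gripper_force: 7.8
```

apply_moves --moves '[[[0,0,-0.001],0],[[0,0,-0.002],0],[[0,0,-0.003],0],[[0,0,-0.003],0],[[0,0,0],0]]'

```text
time_s: 24.45
tcp_pos: [0.4713, -0.1168, 0.073]
ee_rot: [[-0.982, 0.186, 0.001], [0.186, 0.982, 0.0], [-0.001, 0.0, -1.0]]
wrist_force: [0.5, 0.5, -2.2]
gripper_width: 0.732
gripper_force: 7.9
```

```bash
python3 st.py .4709 -.1167
```

```text
t 24.45 tcp [ 0.4713 -0.1168  0.073 ] phi 169.26 J [   5.3   18.5  -30.1    0.   -41.3 -106.1] w 63.68 gf 7.9143654878862435 F [ 0.4568  0.4887 -2.1669] M [ 0.0121 -0.0803 -0.0014]
tool dxy [ 0.0004  0.     -0.    ]
```

apply_moves --moves '[[[0,0,-0.003],0],[[0,0,-0.006],0],[[0,0,-0.008],0],[[0,0,-0.008],0],[[0,0,-0.008],0]]' --hand 0.0632

```text
time_s: 24.87
tcp_pos: [0.4711, -0.1168, 0.1065]
ee_rot: [[-0.982, 0.187, 0.001], [0.187, 0.982, -0.0], [-0.001, 0.0, -1.0]]
wrist_force: [-0.4, -0.4, -1.6]
gripper_width: 0.733
gripper_force: 11.0
```

apply_moves --moves '[[[0,0,-0.008],0],[[0,0,-0.008],0],[[0,0,-0.008],0],[[0,0,-0.006],0],[[0,0,-0.003],0]]'

```text
time_s: 25.28
tcp_pos: [0.4713, -0.1168, 0.1396]
ee_rot: [[-0.982, 0.186, 0.002], [0.186, 0.982, 0.0], [-0.002, 0.0, -1.0]]
wrist_force: [-0.6, 0.5, -2.2]
gripper_width: 0.726
gripper_force: 11.0
```

```bash
python3 st.py .463 .147
python3 - <<'E'
from h import *
q=imaging.capture("side")["frame"]
cv2.imwrite("pics/s5.png",cv2.resize(q[150:260,140:270],(520,440),interpolation=2))
E
```

```text
t 25.28 tcp [ 0.4713 -0.1168  0.1396] phi 169.25 J [   5.3   13.2  -25.6    0.   -51.1 -106.1] w 63.16 gf 10.993065424117958 F [-0.5948  0.5203 -2.2401] M [ 0.0029 -0.0383 -0.0678]
tool dxy [ 0.0574  0.2576 -0.    ]
```

View pics/s5.png

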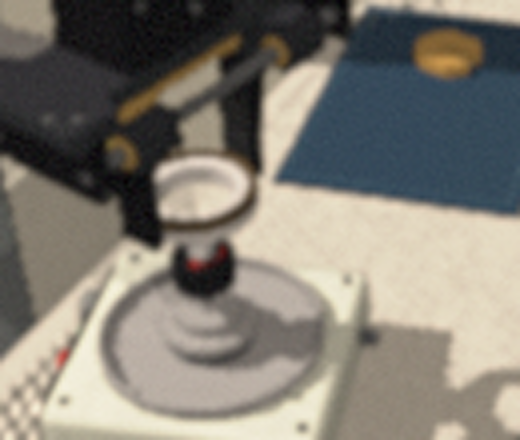

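apply_moves --moves '[[[0,0,-0.005],0],[[0.0029,0.0129,-0.005],0],[[0.0057,0.0258,0],0],[[0.0057,0.0258,0],0],[[0.0058,0.0258,0],0]]'

```text
time_s: 25.75
tcp_pos: [0.4676, -0.0236, 0.1482]
ee_rot: [[-0.982, 0.188, -0.001], [0.188, 0.982, -0.0], [0.001, -0.0, -1.0]]
wrist_force: [0.3, -0.5, -2.1]
gripper_width: 0.73
gripper_force: 11.0
```

apply_moves --moves '[[[0.0057,0.0258,0],0],[[0.0057,0.0258,0],0],[[0.0058,0.0258,0],0],[[0.0057,0.0258,0],0],[[0.0057,0.0258,0],0]]'

```text
time_s: 26.17
tcp_pos: [0.4634, 0.1089, 0.1482]
ee_rot: [[-0.982, 0.187, -0.001], [0.187, 0.982, -0.0], [0.001, -0.001, -1.0]]
wrist_force: [0.9, 0.1, -2.5]
gripper_width: 0.733
gripper_force: 11.0
```

apply_moves --moves '[[[0.0058,0.0254,0],0],[[0.0029,0.0129,0],0],[[0,0,0.01],0],[[0,0,0.02],0],[[0,0,0.025],0]]'

```text
time_s: 26.58
tcp_pos: [0.4635, 0.1479, 0.094]
ee_rot: [[-0.983, 0.186, 0.003], [0.186, 0.983, 0.002], [-0.003, 0.003, -1.0]]
wrist_force: [0.2, 0.3, -2.8]
gripper_width: 0.729
gripper_force: 11.0
```

apply_moves --moves '[[[0,0,0.025],0],[[0,0,0.02],0],[[0,0,0.013],0],[[0,0,0.008],0],[[0,0,0.004],0]]'

```text
time_s: 27.0
tcp_pos: [0.4621, 0.1464, 0.0222]
ee_rot: [[-0.982, 0.187, -0.002], [0.187, 0.982, -0.002], [0.002, -0.002, -1.0]]
wrist_force: [1.0, -0.2, -2.2]
gripper_width: 0.733
gripper_force: 11.0
```

apply_moves --moves '[[[0,0,0.002],0],[[0,0,0],0],[[0,0,0],0]]'

```text
time_s: 27.25
tcp_pos: [0.4631, 0.1473, 0.0221]
ee_rot: [[-0.982, 0.187, 0.001], [0.187, 0.982, 0.001], [-0.001, 0.001, -1.0]]
wrist_force: [-0.3, 0.6, -1.8]
gripper_width: 0.728
gripper_force: 11.0
```

```bash
python3 st.py .463 .147
```

```text
t 27.25 tcp [0.4631 0.1473 0.0221] phi 169.25 J [  36.8   23.4  -32.9    0.   -33.7 -137.6] w 63.37 gf 10.99361207394395 F [-0.3135  0.5693 -1.8375] M [-0.0055 -0.0156  0.0294]
tool dxy [ 0.     -0.0003 -0.    ]
```

apply_moves --moves '[[[0,0,0.005],0],[[0,0,0.005],0],[[0,0,0.003],0],[[0,0,0.0015],0],[[0,0,0.0005],0]]'

```text
time_s: 27.67
tcp_pos: [0.4623, 0.1468, 0.0059]
ee_rot: [[-0.982, 0.186, -0.001], [0.186, 0.982, -0.001], [0.001, -0.001, -1.0]]
wrist_force: [0.3, -0.7, -1.3]
gripper_width: 0.727
gripper_force: 11.0
```

apply_moves --moves '[[[0,0,0.0005],0],[[0,0,0.0003],0],[[0,0,0],0]]'

```text
time_s: 27.92
tcp_pos: [0.4626, 0.147, 0.0056]
ee_rot: [[-0.982, 0.187, 0.0], [0.187, 0.982, 0.0], [-0.0, 0.0, -1.0]]
wrist_force: [0.8, 0.1, -1.8]
gripper_width: 0.732
gripper_force: 11.0
```

```bash
python3 st.py .463 .147
```

```text
t 27.92 tcp [0.4626 0.147  0.0056] phi 169.25 J [  36.9   25.   -33.7    0.   -31.3 -137.6] w 63.71 gf 10.99332071156823 F [ 0.816   0.1423 -1.7601] M [-0.0287 -0.0041 -0.0295]
tool dxy [-0.0004  0.      0.    ]
```

apply_moves --moves '[[[0,0,0.0003],0],[[0,0,0],0]]'

```text
time_s: 28.08
tcp_pos: [0.4626, 0.1471, 0.0054]
ee_rot: [[-0.982, 0.186, 0.0], [0.186, 0.982, 0.0], [-0.0, 0.0, -1.0]]
wrist_force: [0.5, -0.3, -1.9]
gripper_width: 0.727
gripper_force: 11.0
```

apply_moves --moves '[[[0,0,0.0002],0],[[0,0,0],0]]'

```text
time_s: 28.25
tcp_pos: [0.4627, 0.1471, 0.0054]
ee_rot: [[-0.982, 0.186, 0.0], [0.186, 0.982, 0.0], [-0.0, 0.0, -1.0]]
wrist_force: [-0.8, 0.2, 1.2]
gripper_width: 0.731
gripper_force: 11.0
```

```bash
python3 st.py .463 .147
```

```text
t 28.25 tcp [0.4627 0.1471 0.0054] phi 169.25 J [  36.9   25.1  -33.7    0.   -31.3 -137.6] w 63.56 gf 11.010606171112158 F [-0.7612  0.1583  1.1582] M [-0.0791  0.2184 -0.0941]
tool dxy [-0.0004 -0.      0.    ]
```

Soft contact (about 3 N). Release and rise, then back away for a check.

apply_moves --moves '[[[0,0,0],0],[[0,0,0],0],[[0,0,0],0],[[0,0,0],0],[[0,0,-0.003],0]]' --hand 0.08

```text
time_s: 28.67
tcp_pos: [0.4622, 0.1468, 0.0077]
ee_rot: [[-0.982, 0.187, -0.001], [0.187, 0.982, -0.001], [0.001, -0.001, -1.0]]
wrist_force: [-0.9, -0.0, -0.9]
gripper_width: 0.912
gripper_force: 0.0
```

apply_moves --moves '[[[0,0,-0.01],0],[[0,0,-0.025],0],[[0,0,-0.035],0],[[0,0,-0.035],0],[[0,0,-0.025],0]]'

```text
time_s: 29.08
tcp_pos: [0.4633, 0.1474, 0.1413]
ee_rot: [[-0.983, 0.186, 0.003], [0.186, 0.983, 0.002], [-0.003, 0.002, -1.0]]
wrist_force: [0.8, 0.2, -0.5]
gripper_width: 0.916
gripper_force: 0.0
```

apply_moves --moves '[[[0,-0.02,-0.01],0],[[0,-0.035,0],0],[[0,-0.035,0],0],[[0,-0.035,0],0],[[0,-0.02,0],0]]'

```text
time_s: 29.5
tcp_pos: [0.4339, 0.0022, 0.1483]
ee_rot: [[-0.982, 0.188, -0.001], [0.188, 0.982, -0.0], [0.001, -0.0, -1.0]]
wrist_force: [1.0, -0.1, -0.5]
gripper_width: 0.917
gripper_force: 0.0
```

apply_moves --moves '[[[0,0,0],0],[[0,0,0],0],[[0,0,0],0]]'

```text
time_s: 29.75
tcp_pos: [0.4358, 0.0048, 0.1484]
ee_rot: [[-0.982, 0.187, 0.001], [0.187, 0.982, 0.0], [-0.001, 0.0, -1.0]]
wrist_force: [0.3, -0.2, -0.9]
gripper_width: 0.92
gripper_force: 0.0
```

```bash
python3 st.py
python3 - <<'E'
from h import *
p=imaging.capture("top");f=p["frame"];q=imaging.capture("side")["frame"]
c=np.hstack([cv2.resize(f[130:280,120:340],(440,300),interpolation=2),cv2.resize(q[140:260,140:290],(360,300),interpolation=2)])
cv2.imwrite("pics/s6.png",c)
E
```

```text
t 29.75 tcp [0.4358 0.0048 0.1484] phi 169.24 J [  22.1    7.9  -31.1    0.   -51.  -122.9] w 80.03 gf 0.0 F [ 0.2969 -0.244  -0.9357] M [ 0.0044 -0.0433  0.0235]
```

View pics/s6.png

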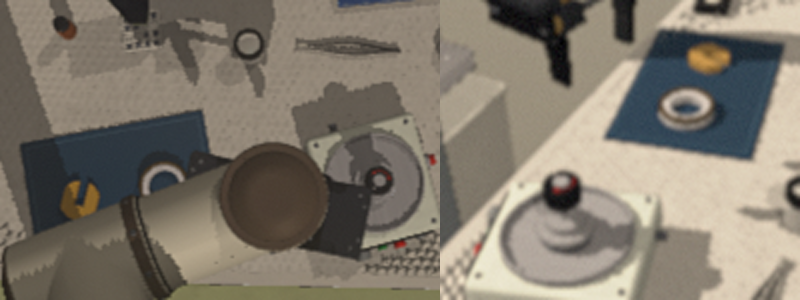

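```bash
python3 -c "
from station import r
print(r.finish_job())"
```

```text
the job is handed in; nothing more can be done
None
```

The job is handed in: the knob was turned clockwise until its torque climbed to about 0.45 N m, which I took as the stop. The washer and then the wheel now lie flat and apart on the blue mat, the same way up as before; the wheel was gripped at about 11 N, and the run took about 30 s.

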